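Turn the rotary parts stand until the orange plug faces the pointer

TASK

Push the round turntable by the black pegs on its rim until the orange vacuum plug stands squarely in front of the yellow pointer, then take the hand away and leave it there. Do not touch, lift or upset any of the parts standing on the turntable, and leave the loose things lying round the stand where they are.

Things in the scene. Friction and masses are not known exactly. Their poses are not given: they have to be found in the camera images.
- turntable_center (a point): Centre of the turntable's top face, on its upright axis, 44 mm above the worktop. An aluminium disc 270 mm across, 14 mm thick. Six upright black pegs, 12 mm thick, rise 36 mm above the top face (to 80 mm above the worktop), 125 mm from the axis, 60 degrees apart, each midway between two seats: at 30, 90, 150 degrees either way from the orange plug.
- turntable (a joint): Turntable angle in rad, growing counter-clockwise seen from above; its zero has no meaning for the job. Turns both ways for several turns without a stop. Dry friction of about 0.2 Nm (1 to 2 N at a peg) holds it where it is left; pushed slowly, it coasts no more than a few degrees.
- stand: Fixed grey base under the turntable; origin on the turntable's axis at worktop level, -x towards the pointer, z up. The pointer is a small yellow arrow plate on a grey bracket outside the rim on the robot's side, 140 to 168 mm from the axis, its top 40 mm above the worktop (lower than the turntable's top face).
- orange_plug_center (a point): Centre of the orange vacuum plug (the only orange part on the turntable), half-way up: round with a knob on top, 35 mm across, 37 mm high, standing loose with about 3 mm of play all round in one of six seats: grey rings 47 mm across and 9 mm high on the top face, centres 75 mm from the turntable's axis, 60 degrees apart; z is its upright axis.
- front_spot (a point): Where the orange plug's centre must come: 75 mm from the turntable's axis towards the yellow pointer, 62.5 mm above the worktop. Fixed to the base; -x points from the turntable's axis to the pointer, z up.
- vac_plug_0: Black vacuum plug, same shape as the orange one, 35 mm across, 37 mm high; origin at the centre of its underside, z up. Stands loose in a seat of the turntable; not to be touched.
- collet_0: Steel spring collet, 34 mm across, 46 mm high; origin at the centre of its underside, z up. Stands loose in a seat; not to be touched.
- collet_2: Another steel spring collet, the same size and likewise standing in a seat; not to be touched.
- stop_pin_0: Stepped steel stop pin, 30 mm across at the foot, 20 mm above, 63 mm high; origin at the centre of its underside, z up. Stands loose in a seat; not to be touched.
- stop_pin_1: Another steel stop pin, the same size and likewise standing in a seat; not to be touched.
- pod_pad_0: Black ribbed rubber pad, 66x118x17 mm, lying on the worktop to the left of the stand; origin at the centre of its underside. Leave it alone.
- gauge_block_0: Steel setting block with three holes, 25x50x30 mm, on the worktop to the right of the stand, near the front edge; origin at the centre of its underside. Leave it alone.
- offcut_1: Brown board offcut, 52x75x18 mm, on the worktop to the right and behind; origin at the centre of its underside. Leave it alone.

How it is judged:
By the outcome, as a careful person would: the job done as asked, in the order asked, and still so for the second after the job is handed in, with the robot touching nothing.
It also fails if it takes over 58 s, if anything falls off the work surface, if the arm or the gripper's body presses on something with over 40 N, if the wrist force passes 120 N, or if a joint passes its speed limit or range.

ROBOT

A 6-joint arm with a two-finger parallel gripper is mounted at the origin on a cart in front of the work surface, level with it; the furniture and walls round the work are solid. World frame = base frame: x ahead of the robot, y to its left, z up, the work surface at z = 0. Lengths are in m, angles in rad, forces in N, time in s.
With the tool pointing down it reaches from about 0.275 to 0.975 m from the base axis. Payload 8.4 kg.
Tool frame: the origin (TCP) lies at the very end of the fingers, on their centre line; the grasp point (between the pads) lies behind it (manip.grasp_offset is the z of the grasp point in the tool frame, in m); z points along the fingers, y is the line along which they close (so a half turn about z gives the same grasp; the last joint's range is limited). The gripper opens to 92 mm and grips with 3 to 60 N. Pads are 20 mm wide; open, the fingers measure 128 mm over their backs; the gripper's body (75 mm by 189 mm) begins 69 mm behind the grasp point.
Start: joints at [1.181, 0.353, 1.633, -0, 1.155, -0.002], TCP at [0.236, 0.579, 0.215] pointing down, gripper open.
Joint ranges: [-2.63, 2.63], [-0.92, 2.1], [0.06, 2.66], [-1.3, 4.44], [0, 2.69], [-3.02, 3.02]. Speed limits (rad/s): [2.22, 2.22, 2.79, 3.14, 3.14, 3.14].

INTERFACE

Orientations are given as a rotation vector (axis times angle).
In Python, from workcell import manip gives the robot as it stands.
- The arm moves only by the tool servo_tool, never from a script. Its argument "rows" is a list of rows, each a list of 7 numbers: the shift along the tool's x, y, z normalised to -1 to 1, where 1 is 0.5 m, then the turn, a rotation vector about the tool's x, y, z normalised to -1 to 1, where 1 is 180 degrees, then the gripper command: -1 is fully open, 1 is shut, values between are in proportion. A call has exactly 8 rows; each row is the pose to reach, as a shift and turn from the pose commanded when the call began, along the tool's axes at that moment, turning the shorter way round; what a row does not reach only later rows make up. A row lasts 1/12 s, in which the tool goes at most 41.7 mm and 7.16 degrees, less where a joint would pass 70% of its speed; a pose out of reach is approached as far as the arm can. A call with a number of a shift or a turn outside -1 to 1 is refused whole. A call with a gripper value outside its range is refused whole. The fingers move at their own pace and stop on an object; the grip force is fixed at half the most. Time passes only in rows, so rows that repeat a pose let the fingers close, or fill a call up. It gives the time, the measured TCP pose, the force, the opening and the grip force at its end, in the units of the state.
- manip.sense(): the state, without advancing time (a new reading comes with each control period).
- manip.read_camera(name): name is "scene" or "side" or "wrist"; returns the picture (480x640x3 uint8, red, green, blue); there is no depth.
- manip.calibration(name): a dict with "mtx" (3x3 intrinsics, pixels), "D" ([k1, k2, p1, p2, k3] as OpenCV has them; the pictures are not rectified), "R" (3x3) and "t" (3): a world point X has camera coordinates R X + t. Camera axes: x right, y down, z forward; pixel columns grow to the right and rows downward; lengths in m; the calibration is good to about 2 mm. A picture is of the moment at which its call begins: read the wrist's pose just before it. calibration takes no time and is no camera call; for the wrist camera it gives the pose at the moment of the call.
- manip.sign_off(): hands the job in; it is judged then, once.
The state is a dict: "t": time; "joint_pos": joint angles; "qvel": joint speeds; "joint_efforts": joint torques, N m; "tcp_pos": TCP position; "tcp_rot": TCP orientation; "ft_force": force on the tool from outside, world axes, zero at the start; "wrist_torque": the same for the moment, N m; "finger_gap": finger opening in m; "gripper_force": force on a finger pad.
Only numpy, scipy, OpenCV 4.12 (cv2) and the standard library are available. Lean on these libraries where they do the work, as an engineer would, in place of code of your own. Each camera call takes 0.05 s, during which the arm holds its last target. There are 200 camera calls.

## Working session

There is one attempt and no reset: what is moved stays moved. The work goes in short steps, Python scripts to look and compute and a tool call to move; the robot and the scene stay as the last step left them, time stands still between calls to the robot, and variables do not carry over. Pictures are saved under pics/ and viewed, at most 10 in all, crops included, and the job is handed in when it is done.

Besides the shell and the picture viewer there is one more tool, called as name(argument=value, ...), one argument or row to a line, values as JSON. servo_tool: Moves the arm, as the interface text tells. Its arguments: {"type":"object","properties":{"rows":{"type":"array","items":{"type":"array","items":{"type":"number"}}}},"required":["rows"]}

```bash
mkdir -p pics
cat > h.py <<'E'
import numpy as np, cv2
from workcell import manip
def snap(n,f):
    im=manip.read_camera(n); cv2.imwrite(f'pics/{f}.png',im[:,:,::-1]); return im
def ray(n,uv):
    c=manip.calibration(n); R=np.array(c['R']);t=np.array(c['t'])
    p=cv2.undistortPoints(np.array([[uv]],float),np.array(c['mtx']),np.array(c['D'])).ravel()
    return -R.T@t, R.T@np.array([p[0],p[1],1])
def onz(n,uv,z):
    o,d=ray(n,uv); return o+d*(z-o[2])/d[2]
def tri(n1,u1,n2,u2):
    o1,d1=ray(n1,u1);o2,d2=ray(n2,u2)
    s=np.linalg.lstsq(np.c_[d1,-d2],o2-o1,rcond=None)[0]
    a=o1+d1*s[0];b=o2+d2*s[1]; return (a+b)/2,np.linalg.norm(a-b)
def proj(n,X):
    c=manip.calibration(n)
    return cv2.projectPoints(np.array(X,float).reshape(-1,3),cv2.Rodrigues(np.array(c['R']))[0],np.array(c['t'],float),np.array(c['mtx']),np.array(c['D']))[0].reshape(-1,2)
E
python3 -c "
from h import *
snap('scene','s0');snap('side','d0');print(manip.sense())"
```

```text
{'t': 0.1, 'joint_pos': array([ 1.18057412e+00,  3.53596353e-01,  1.63399133e+00, -1.65806729e-05,
        1.15518531e+00, -2.43229770e-03]), 'qvel': array([ 0.00035054, -0.00171298, -0.00335838,  0.00110926,  0.00059619,
        0.0007987 ]), 'joint_efforts': array([ 8.92520166e-04, -5.94900334e+01, -3.34927833e+01,  7.00724660e-02,
        1.85044570e-02, -8.28066686e-05]), 'tcp_pos': array([0.23621024, 0.57821003, 0.21395713]), 'tcp_rot': array([-6.05277407e-01, -3.08251312e+00,  1.82297448e-03]), 'ft_force': array([-0.13360535,  0.43563733,  0.5393307 ]), 'wrist_torque': array([-0.03268745, -0.00503982,  0.02665125]), 'gripper_force': 0.0, 'finger_gap': 0.09191830436733303}
```

View pics/s0.png

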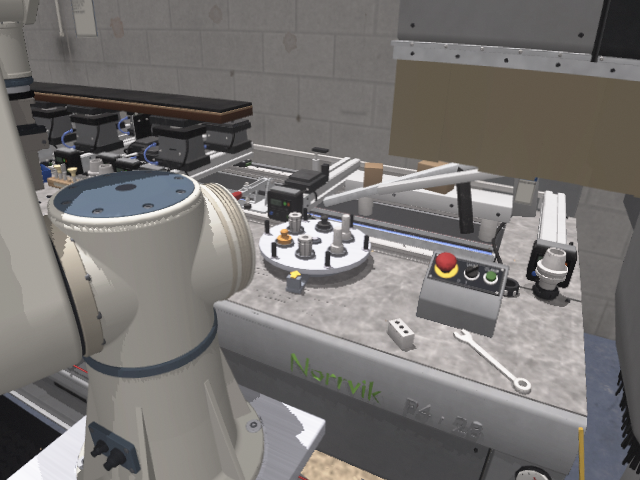

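View pics/d0.png

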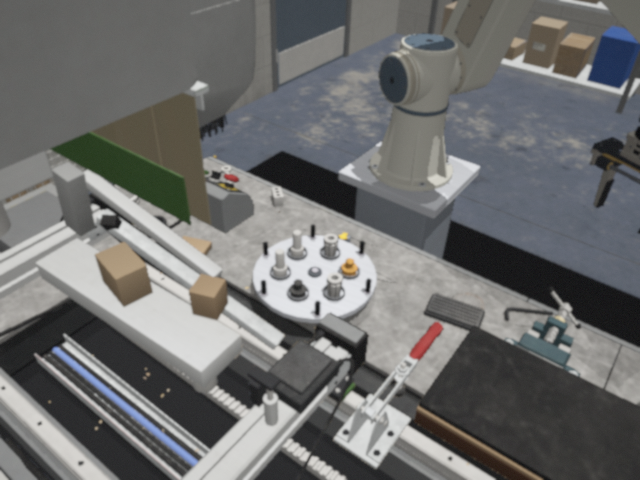

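Both views show the turntable (scene ~(315,247), side ~(315,277)), the orange plug (scene (284,237), side (349,267)) and the yellow pointer (scene (295,275), side (343,237)). I'll enlarge both in one picture.

```bash
python3 -c "
from h import *
a=cv2.imread('pics/s0.png')[190:310,240:390];b=cv2.imread('pics/d0.png')[215:335,240:390]
cv2.imwrite('pics/c0.png',np.hstack([cv2.resize(x,None,fx=2.66,fy=4.9,interpolation=cv2.INTER_CUBIC) for x in (a,b)])[:588])
cv2.imwrite('pics/c0.png',np.vstack([cv2.resize(x,(375,300),interpolation=cv2.INTER_CUBIC) for x in (a,b)]))
"
```

```text
(no output)
```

View pics/c0.png

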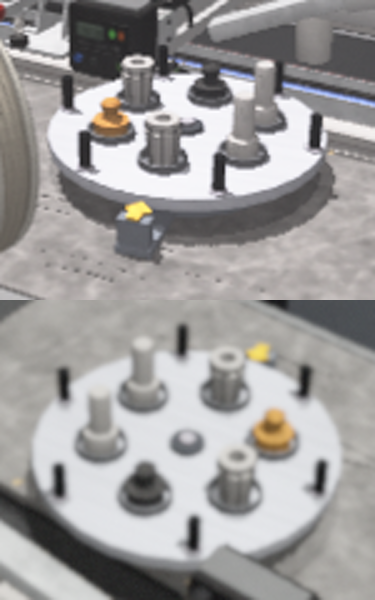

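```bash
python3 -c "
from h import *
np.set_printoptions(precision=4,suppress=True)
S=np.array([(67,77),(84,133),(219,155),(316,116),(278,64),(163,48)])/2.5+[240,190]
D=np.array([(322,161),(306,67),(182,26),(63,70),(58,166),(194,218)])/2.5+[240,215]
P=[]
for s,d in zip(S,D):
    x,e=tri('scene',s,'side',d);P.append(x);print(x,round(e,4))
P=np.array(P);c=P.mean(0);print('c',c);v=P-c;print(np.hypot(v[:,0],v[:,1]),np.degrees(np.arctan2(v[:,1],v[:,0])))
p,e=tri('scene',np.array((137,211))/2.5+[240,190],'side',np.array((260,52))/2.5+[240,215]);print('ptr',p,e,np.degrees(np.arctan2(*(p-c)[1::-1])),np.hypot(*(p-c)[:2]))
o,e=tri('scene',np.array((110,102))/2.5+[240,190],'side',np.array((274,113))/2.5+[240,215]);print('or',o,e,np.degrees(np.arctan2(*(o-c)[1::-1])),np.hypot(*(o-c)[:2]))
s=manip.sense();from scipy.spatial.transform import Rotation as R
print(R.from_rotvec(s['tcp_rot']).as_matrix(),manip.grasp_offset)
w=manip.calibration('wrist');print(-np.array(w['R']).T@w['t'],w['R'])
"
```

```text
[0.5676 0.206  0.0775] 0.0029
[0.4716 0.1273 0.0775] 0.0029
[0.4923 0.004  0.0778] 0.0017
[ 0.6085 -0.0405  0.0765] 0.0014
[0.7051 0.0383 0.076 ] 0.0017
[0.6842 0.1611 0.0757] 0.003
c [0.5882 0.0827 0.0768]
[0.125  0.1249 0.1241 0.1249 0.125  0.1239] [  99.4785  159.0559 -140.629   -80.6286  -20.8157   39.2584]
ptr [0.4357 0.0541 0.0369] 0.004195694741116564 -169.38271030387185 0.1551278695370583
or [0.5406 0.1404 0.0766] 0.001586317509635865 129.5281438553863 0.07482052747167552
[[-0.9257  0.3781 -0.0004]
 [ 0.3781  0.9257 -0.0011]
 [-0.     -0.0012 -1.    ]] -0.0187
[0.1584 0.6107 0.3842] [[ 0.3776  0.926  -0.0013]
 [ 0.8839 -0.3601  0.2984]
 [ 0.2759 -0.1138 -0.9544]]
```

Peg heights (about 0.077 against 0.080) and radii (0.125) fit. Orange is at about 129.4° and the pointer at about -169.4°, so the table must turn about +61° CCW by the peg at 99°. I'll check the neighbouring black box and work out the approach.

```bash
cat >> h.py <<'E'
from scipy.spatial.transform import Rotation as Ro
C=np.array([.588,.083])
def path(poses,n0=None):
    """poses: (angle about C deg, radius, z, tool y tangential offset deg). prints rows from present pose"""
    s=manip.sense();R0=Ro.from_rotvec(s['tcp_rot']);p0=s['tcp_pos']
    for a,r,z in poses:
        th=np.radians(a);p=np.r_[C+r*np.array([np.cos(th),np.sin(th)]),z]
        x=np.array([np.cos(th),np.sin(th),0]);R=np.c_[x,np.cross([0,0,-1],x),[0,0,-1]]
        d=R0.inv().apply(p-p0)/.5; w=(R0.inv()*Ro.from_matrix(R)).as_rotvec()/np.pi
        print(a,np.round(p,3),np.round(np.r_[d,w],3).tolist())
E
python3 -c "
from h import *
print('box',tri('scene',(285,195),'side',(300,370)),'greyend',tri('scene',(318,150),'side',(340,325)))
print(onz('side',(340,360),.15),onz('side',(340,320),.15),onz('side',(425,340),.1))
path([(83,.127,.25),(83,.127,.17)])"
```

```text
box (array([0.80922981, 0.25759441, 0.05949596]), np.float64(0.06322163121066075)) greyend (array([0.81429746, 0.2436948 , 0.19045113]), np.float64(0.09574222567761019))
[0.82507184 0.31123292 0.15      ] [0.75422556 0.26153789 0.15      ] [0.66068416 0.38433789 0.1       ]
83 [0.603 0.209 0.25 ] [-0.959, -0.406, -0.072, -0.0, 0.0, 0.415]
83 [0.603 0.209 0.17 ] [-0.959, -0.406, 0.088, -0.0, 0.0, 0.415]
```

servo_tool(
  rows=[
    [-0.07,-0.03,-0.02,0,0,0.03,1],
    [-0.13,-0.055,-0.04,0,0,0.06,1],
    [-0.19,-0.08,-0.06,0,0,0.09,1],
    [-0.25,-0.105,-0.07,0,0,0.12,1],
    [-0.31,-0.13,-0.07,0,0,0.15,1],
    [-0.37,-0.155,-0.07,0,0,0.18,1],
    [-0.43,-0.18,-0.07,0,0,0.21,1],
    [-0.48,-0.205,-0.07,0,0,0.22,1],
  ],
)

```text
t: 0.77
tcp_pos: [0.421, 0.3913, 0.2494]
tcp_rot: [1.621, 2.691, -0.0]
ft_force: [0.2, 0.4, 0.1]
finger_gap: 0.0407
gripper_force: 0.0
```

```bash
python3 -c "
from h import *
path([(83,.127,.25),(83,.127,.17)])"
```

```text
83 [0.603 0.209 0.25 ] [-0.493, 0.152, -0.001, -0.0, 0.0, 0.194]
83 [0.603 0.209 0.17 ] [-0.493, 0.152, 0.159, -0.0, 0.0, 0.194]
```

servo_tool(
  rows=[
    [-0.07,0.02,0,0,0,0.03,1],
    [-0.14,0.04,0,0,0,0.06,1],
    [-0.21,0.065,0,0,0,0.09,1],
    [-0.28,0.085,0,0,0,0.12,1],
    [-0.35,0.11,0,0,0,0.15,1],
    [-0.42,0.13,0,0,0,0.18,1],
    [-0.47,0.145,0.03,0,0,0.194,1],
    [-0.493,0.152,0.08,0,0,0.194,1],
  ],
)

```text
t: 1.43
tcp_pos: [0.607, 0.2093, 0.2114]
tcp_rot: [2.352, 2.079, 0.007]
ft_force: [-0.2, 0.3, 0.1]
finger_gap: 0.0005
gripper_force: 0.0
```

```bash
python3 -c "
from h import *
snap('wrist','w0')
path([(83,.127,.1),(83,.127,.06)])
print(proj('wrist',[[.588,.083,.044],[.5676,.206,.08],[.4357,.0541,.04]]))"
```

```text
83 [0.603 0.209 0.1  ] [0.003, -0.001, 0.209, -0.001, 0.001, 0.0]
83 [0.603 0.209 0.06 ] [0.003, -0.001, 0.289, -0.001, 0.001, 0.0]
[[317.0399087  352.15879769]
 [271.06458989 242.99798324]
 [170.9054577  388.62979006]]
```

View pics/w0.png

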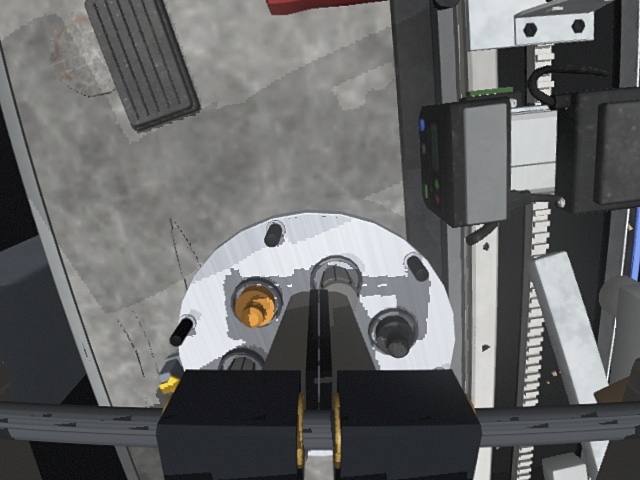

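The wrist view shows peg A's top at (271,242), exactly as predicted, the orange plug at (257,303) and the pointer at (170,384). The fingertips are clear of everything, so I'll descend.

servo_tool(
  rows=[
    [0.003,-0.001,0.06,0,0,0,1],
    [0.003,-0.001,0.12,0,0,0,1],
    [0.003,-0.001,0.17,0,0,0,1],
    [0.003,-0.001,0.22,0,0,0,1],
    [0.003,-0.001,0.26,0,0,0,1],
    [0.003,-0.001,0.29,0,0,0,1],
    [0.003,-0.001,0.3,0,0,0,1],
    [0.003,-0.001,0.3,0,0,0,1],
  ],
)

```text
t: 2.15
tcp_pos: [0.6015, 0.213, 0.0582]
tcp_rot: [-2.347, -2.087, 0.005]
ft_force: [-0.6, 0.1, -0.3]
finger_gap: 0.0003
gripper_force: 0.0
```

```bash
python3 -c "
from h import *
path([(a,.126,.06) for a in (85,87,89,91,93,95,97,99)])"
```

```text
85 [0.599 0.209 0.06 ] [-0.01, -0.004, -0.004, -0.001, 0.0, -0.01]
87 [0.595 0.209 0.06 ] [-0.01, -0.013, -0.004, -0.001, 0.0, -0.021]
89 [0.59  0.209 0.06 ] [-0.011, -0.021, -0.004, -0.001, 0.0, -0.032]
91 [0.586 0.209 0.06 ] [-0.012, -0.03, -0.004, -0.001, 0.0, -0.043]
93 [0.581 0.209 0.06 ] [-0.013, -0.039, -0.004, -0.001, 0.0, -0.054]
95 [0.577 0.209 0.06 ] [-0.015, -0.048, -0.004, -0.001, 0.0, -0.065]
97 [0.573 0.208 0.06 ] [-0.017, -0.056, -0.004, -0.001, 0.0, -0.076]
99 [0.568 0.207 0.06 ] [-0.019, -0.065, -0.003, -0.001, 0.0, -0.087]
```

servo_tool(
  rows=[
    [-0.005,-0.004,-0.002,0,0,-0.01,1],
    [-0.007,-0.013,-0.003,0,0,-0.021,1],
    [-0.008,-0.021,-0.003,0,0,-0.032,1],
    [-0.01,-0.03,-0.003,0,0,-0.043,1],
    [-0.012,-0.039,-0.003,0,0,-0.054,1],
    [-0.014,-0.048,-0.003,0,0,-0.065,1],
    [-0.016,-0.056,-0.003,0,0,-0.076,1],
    [-0.018,-0.065,-0.003,0,0,-0.087,1],
  ],
)

```text
t: 2.82
tcp_pos: [0.5708, 0.2087, 0.063]
tcp_rot: [2.039, 2.388, 0.005]
ft_force: [1.2, -0.2, 0.0]
finger_gap: 0.0005
gripper_force: 0.9
```

```bash
python3 -c "
from h import *
path([(a,.126,.06) for a in (101,103,105,107,109,111,113,115)])"
```

```text
101 [0.564 0.207 0.06 ] [-0.002, -0.014, 0.006, 0.001, -0.0, -0.011]
103 [0.56  0.206 0.06 ] [-0.002, -0.023, 0.006, 0.001, -0.0, -0.022]
105 [0.555 0.205 0.06 ] [-0.003, -0.032, 0.006, 0.001, -0.0, -0.033]
107 [0.551 0.203 0.06 ] [-0.004, -0.04, 0.006, 0.001, -0.0, -0.044]
109 [0.547 0.202 0.06 ] [-0.006, -0.049, 0.006, 0.001, -0.0, -0.055]
111 [0.543 0.201 0.06 ] [-0.007, -0.058, 0.006, 0.001, -0.0, -0.067]
113 [0.539 0.199 0.06 ] [-0.009, -0.066, 0.006, 0.001, -0.0, -0.078]
115 [0.535 0.197 0.06 ] [-0.012, -0.075, 0.006, 0.001, -0.0, -0.089]
```

servo_tool(
  rows=[
    [-0.001,-0.01,0.002,0,0,-0.011,1],
    [-0.002,-0.019,0.003,0,0,-0.022,1],
    [-0.003,-0.028,0.003,0,0,-0.033,1],
    [-0.004,-0.037,0.003,0,0,-0.044,1],
    [-0.006,-0.046,0.003,0,0,-0.055,1],
    [-0.007,-0.055,0.003,0,0,-0.067,1],
    [-0.009,-0.063,0.003,0,0,-0.078,1],
    [-0.012,-0.072,0.003,0,0,-0.089,1],
  ],
)

```text
t: 3.48
tcp_pos: [0.5364, 0.1973, 0.0615]
tcp_rot: [1.685, 2.648, 0.005]
ft_force: [1.4, 1.6, 0.7]
finger_gap: 0.0006
gripper_force: 0.9
```

```bash
python3 -c "
from h import *
path([(a,.126,.06) for a in (117,123,127,131)])"
```

```text
117 [0.531 0.195 0.06 ] [0.001, -0.012, 0.003, 0.001, 0.0, -0.011]
123 [0.519 0.189 0.06 ] [-0.001, -0.038, 0.003, 0.001, 0.0, -0.044]
127 [0.512 0.184 0.06 ] [-0.004, -0.055, 0.003, 0.001, 0.0, -0.066]
131 [0.505 0.178 0.06 ] [-0.009, -0.073, 0.003, 0.001, 0.0, -0.089]
```

servo_tool(
  rows=[
    [-0.001,-0.01,0.002,0,0,-0.011,1],
    [-0.002,-0.019,0.003,0,0,-0.022,1],
    [-0.003,-0.028,0.003,0,0,-0.033,1],
    [-0.004,-0.037,0.003,0,0,-0.044,1],
    [-0.005,-0.046,0.003,0,0,-0.055,1],
    [-0.006,-0.055,0.003,0,0,-0.067,1],
    [-0.008,-0.063,0.003,0,0,-0.078,1],
    [-0.01,-0.072,0.003,0,0,-0.089,1],
  ],
)

```text
t: 4.15
tcp_pos: [0.5061, 0.1774, 0.06]
tcp_rot: [1.299, 2.857, 0.005]
ft_force: [2.4, -0.3, 0.7]
finger_gap: 0.0005
gripper_force: 1.0
```

servo_tool(
  rows=[
    [-0.001,-0.009,0,0,0,-0.011,1],
    [-0.002,-0.018,0,0,0,-0.022,1],
    [-0.003,-0.025,0,0,0,-0.03,1],
    [-0.004,-0.032,0,0,0,-0.038,1],
    [-0.004,-0.037,0,0,0,-0.044,1],
    [-0.004,-0.041,0,0,0,-0.049,1],
    [-0.005,-0.044,0,0,0,-0.053,1],
    [-0.005,-0.045,0,0,0,-0.055,1],
  ],
)

```text
t: 4.82
tcp_pos: [0.4893, 0.1602, 0.0586]
tcp_rot: [1.051, 2.96, 0.001]
ft_force: [0.1, 2.0, 1.0]
finger_gap: 0.0001
gripper_force: 0.9
```

```bash
python3 -c "
from h import *
snap('wrist','w1');a=snap('scene','s1');b=snap('side','d1')
s=manip.sense();v=s['tcp_pos'][:2]-C;print(np.hypot(*v),np.degrees(np.arctan2(v[1],v[0])))
a=a[190:310,240:390,::-1];b=b[215:335,240:390,::-1]
cv2.imwrite('pics/c1.png',np.vstack([cv2.resize(x,(375,300),interpolation=cv2.INTER_CUBIC) for x in (a,b)]))
path([(142,.126,.06),(145,.126,.06),(149,.126,.06)])"
```

```text
0.1254205929518601 141.98784786254936
142 [0.489 0.161 0.06 ] [0.001, -0.0, -0.004, 0.0, 0.0, -0.006]
145 [0.485 0.155 0.06 ] [0.001, -0.013, -0.004, 0.0, 0.0, -0.023]
149 [0.48  0.148 0.06 ] [-0.001, -0.031, -0.004, 0.0, 0.0, -0.045]
```

View pics/c1.png

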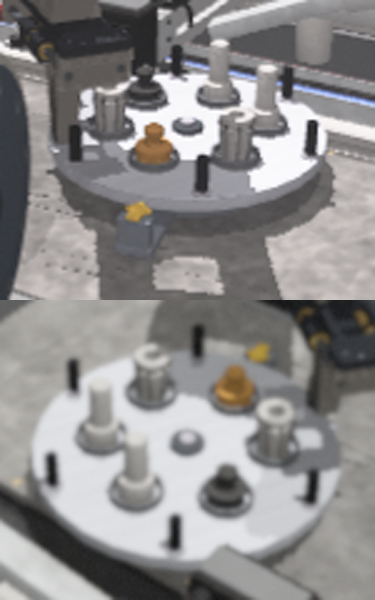

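View pics/w1.png

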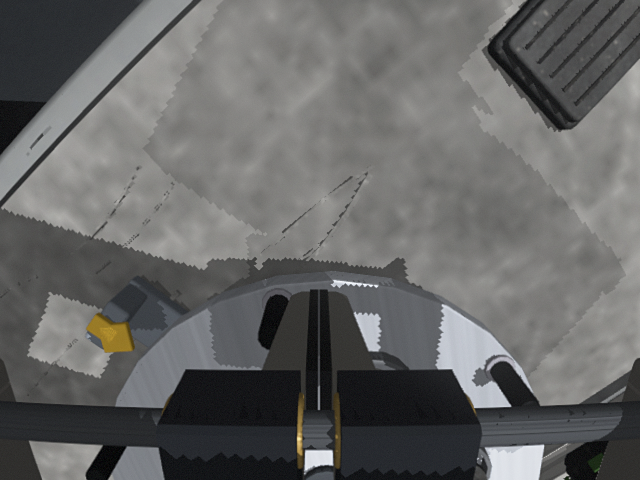

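The plug is nearly at the front: orange is at scene crop (154,140) and side crop (236,385), and the wrist view shows the pointer at (111,333). Now I'll measure the residual angle.

```bash
cat > m.py <<'E'
from h import *
def phase(S,D,off):
    S=np.array(S)/2.5+[240,190];D=np.array(D)/2.5+[240,215]
    P=np.array([tri('scene',s,'side',d)[0][:2] for s,d in zip(S,D)])
    a=np.radians(np.array(off)); 
    from scipy.optimize import least_squares
    f=lambda q:(P-np.c_[q[0]+.125*np.cos(q[2]+a),q[1]+.125*np.sin(q[2]+a)]).ravel()
    q=min((least_squares(f,[.588,.083,t]) for t in (1,2.5,4,5.5)),key=lambda r:r.cost)
    print('orange deg',np.degrees(q.x[2])%360,q.x[:2],np.abs(q.fun).max())
E
python3 -c "
from m import *
np.set_printoptions(precision=4,suppress=True)
phase([(67,77),(84,133),(219,155),(316,116),(278,64),(163,48)],[(322,161),(306,67),(182,26),(63,70),(58,166),(194,218)],[-30,30,90,150,210,270])
phase([(202,158),(311,124),(287,69),(178,48)],[(198,27),(72,61),(50,154),(175,217)],[30,90,150,210])
im=cv2.imread('pics/w1.png');h=cv2.cvtColor(im,cv2.COLOR_BGR2HSV)
m=cv2.inRange(h,(18,120,90),(35,255,255));m[:, 250:]=0
ys,xs=np.nonzero(m);W=np.array([onz('wrist',(x,y),.04)[:2] for x,y in zip(xs,ys)])
hull=cv2.approxPolyDP(cv2.convexHull(np.c_[xs,ys].astype(np.int32)),3,True).reshape(-1,2);print(hull)
for u in hull: print(onz('wrist',u,.04)[:2])
c=W.mean(0);v=c-C;print(len(W),c,np.degrees(np.arctan2(v[1],v[0]))%360,np.hypot(*v))
e,V=np.linalg.eigh(np.cov(W.T));print(e,np.degrees(np.arctan2(V[1],V[0])))
o,e=tri('scene',np.array((154,126))/2.5+[240,190],'side',np.array((236,70))/2.5+[240,215]);print('or',o,e,np.degrees(np.arctan2(*(o[:2]-C)[::-1]))%360)
x=cv2.resize(im[270:370,60:200],(700,500),interpolation=cv2.INTER_CUBIC);cv2.imwrite('pics/p1.png',x)
"
```

```text
orange deg 129.2865360809359 [0.5882 0.0827] 0.0007910561297433949
orange deg 182.408987025364 [0.5875 0.0821] 0.0010038738638152855
[[132 350]
 [105 351]
 [ 87 326]
 [ 98 313]
 [126 323]]
[0.4523 0.0592]
[0.4432 0.0463]
[0.4265 0.0503]
[0.4252 0.0613]
[0.4389 0.0691]
1068 [0.4382 0.057 ] 189.85535238239774 0.15200544011571449
[0. 0.] [ -79.6252 -169.6252]
or [0.5142 0.0801 0.0774] 0.003470311407921836 182.21782659082584
```

View pics/p1.png

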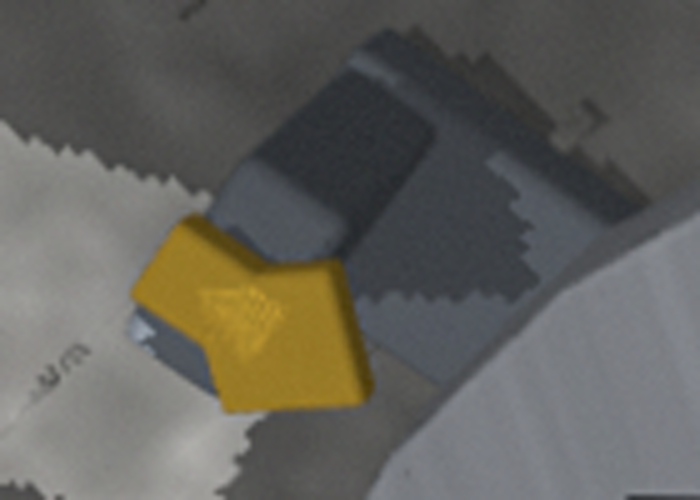

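Orange is at 182.4° and the pointer at 189.9°, so about 7.5° remain. I'll push slowly.

servo_tool(
  rows=[
    [0,-0.004,0,0,0,-0.005,1],
    [-0.001,-0.009,0,0,0,-0.011,1],
    [-0.001,-0.014,0,0,0,-0.017,1],
    [-0.002,-0.019,0,0,0,-0.023,1],
    [-0.002,-0.023,0,0,0,-0.029,1],
    [-0.002,-0.027,0,0,0,-0.034,1],
    [-0.002,-0.029,0,0,0,-0.037,1],
    [-0.002,-0.03,0,0,0,-0.038,1],
  ],
)

```text
t: 5.63
tcp_pos: [0.4802, 0.1477, 0.0581]
tcp_rot: [0.873, 3.018, -0.0]
ft_force: [1.9, 1.6, -0.6]
finger_gap: 0.0006
gripper_force: 0.9
```

```bash
cat >> m.py <<'E'
def shot(k):
    a=snap('scene','s'+k);b=snap('side','d'+k)
    s=manip.sense();v=s['tcp_pos'][:2]-C;print(s['tcp_pos'],np.hypot(*v),np.degrees(np.arctan2(v[1],v[0])))
    a=a[190:310,240:390,::-1];b=b[215:335,240:390,::-1]
    cv2.imwrite(f'pics/c{k}.png',np.vstack([cv2.resize(x,(375,300),interpolation=cv2.INTER_CUBIC) for x in (a,b)]))
    g=[]
    for x,o in ((a,(240,190)),(b,(240,215))):
        m=cv2.inRange(cv2.cvtColor(x,cv2.COLOR_BGR2HSV),(8,130,90),(19,255,255))
        n,l,st,ce=cv2.connectedComponentsWithStats(m);i=1+np.argmax(st[1:,4]);g.append(ce[i]+o)
    p,e=tri('scene',g[0],'side',g[1]);print('orange blob',p,e,np.degrees(np.arctan2(*(p[:2]-C)[::-1]))%360,np.hypot(*(p[:2]-C)))
E
python3 -c "
from m import *
shot('2')"
```

```text
[0.48012062 0.14772982 0.05801144] 0.1258090226153393 149.03538557683157
orange blob [0.5161481  0.07162715 0.05872626] 0.0008380602216297567 188.99426733446018 0.07274639144699113
```

View pics/c2.png

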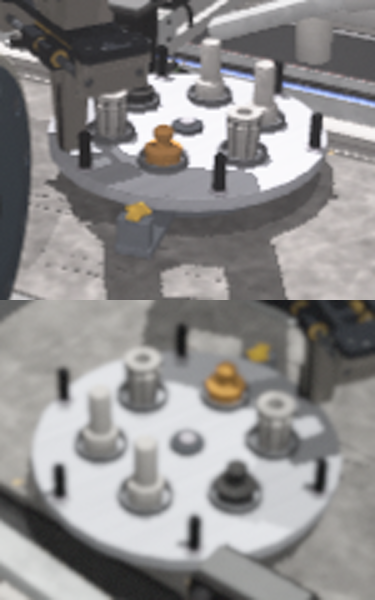

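Peg tops are practically where they were at the start, so the table has turned about 60° and orange is at about 189.4° against 189.9°. One small nudge, then I'll back off and lift away.

servo_tool(
  rows=[
    [0,-0.001,0,0,0,0,1],
    [0,-0.002,0,0,0,0,1],
    [0,-0.002,0,0,0,0,1],
    [0,-0.002,0,0,0,0,1],
    [0.001,0.005,0,0,0,0,1],
    [0.003,0.015,0,0,0,0,1],
    [0.006,0.025,0,0,0,0,1],
    [0.008,0.03,0,0,0,0,1],
  ],
)

```text
t: 6.4
tcp_pos: [0.4851, 0.1634, 0.058]
tcp_rot: [-0.874, -3.018, -0.0]
ft_force: [-0.1, 0.0, 0.7]
finger_gap: 0.0007
gripper_force: 0.0
```

servo_tool(
  rows=[
    [0,0,-0.02,0,0,0,1],
    [0,0,-0.07,0,0,0,1],
    [0,0,-0.14,0,0,0,1],
    [0,0,-0.21,0,0,0,1],
    [0.05,0,-0.28,0,0,0,1],
    [0.12,0,-0.3,0,0,0,1],
    [0.19,0,-0.3,0,0,0,1],
    [0.2,0,-0.3,0,0,0,1],
  ],
)

```text
t: 7.07
tcp_pos: [0.397, 0.2175, 0.2096]
tcp_rot: [-0.872, -3.018, -0.002]
ft_force: [0.6, -0.2, -0.4]
finger_gap: 0.0007
gripper_force: 0.0
```

```bash
python3 -c "
from m import *
shot('3');snap('wrist','w3');print(manip.sense()['ft_force'])"
```

```text
[0.39946955 0.21666773 0.20893212] 0.23110775155748556 144.66343226245436
orange blob [0.51480833 0.07027521 0.05592094] 2.2438089164919247e-05 189.8626219756306 0.07428957001952731
[0.71031582 0.26960851 0.34752094]
```

View pics/w3.png

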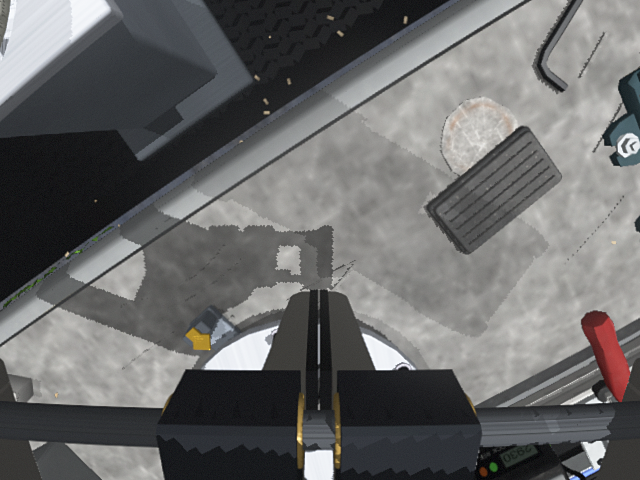

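View pics/c3.png

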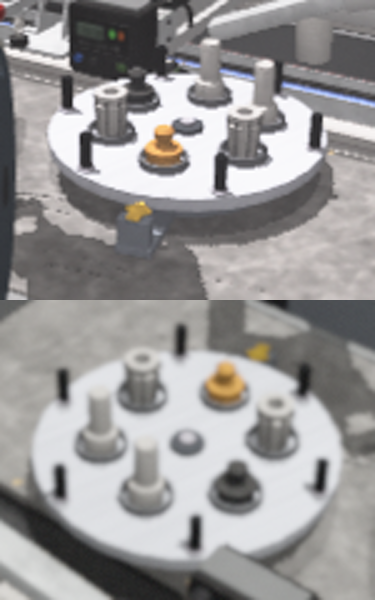

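The hand is clear. All parts stand upright, the orange plug is at 189.9° by its blob (pointer 189.9°), and the pad and other loose things lie undisturbed. I'm handing it in.

```bash
python3 -c "
from h import *
print(manip.sign_off())"
```

```text
the job is handed in; nothing more can be done
None
```

The turntable is turned about 60° counter-clockwise, so the orange plug stands in front of the yellow pointer (both measured at 189.9°, give or take about half a degree), with the hand clear and the job handed in at about 7 s.

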